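# Balance a freshly stained turned lid on a domed drying stand

### The job

One of the two turned discs standing on edge in the drying rack has a knob: it is a box lid whose underside must now dry touching as little as possible. Take it from the rack, lay it flat on the black bench mat with its knob up and let go; then take it again from above and set it down gently on the round-topped stand (not the flat-topped one), so that it stays balanced there, level and centred, knob up. Leave the plain disc in the rack and the other things on the bench where they are.

Things in the scene. Friction and masses are not known exactly. Their poses are not given: they have to be found in the camera images.
- lid: Turned wooden lid, about 60 g: disc 80 mm in diameter, 12 mm thick, with a knob 18 mm in diameter, 26 mm long on the middle of one face (2 mm bead, 34 mm wide, at the knob's foot). Origin: centre of the flat underside; +x along the axis out through the knob (disc x = 0 to 12 mm, knob 12 to 38). Starts on edge in one rack pocket: x level, knob towards the rack's +x, z up.
- blank: Plain turned disc of the same wood, 80 mm in diameter, 12 mm thick, without knob, standing on edge in the rack's other pocket; to be left there. Origin at the centre of one face, +x along its axis through the disc.
- rack: Low dark wooden rack, fixed, 75 (x) by 215 mm (y), origin under its centre. Pockets at y = -52 and +52 mm: slots 15 mm wide in x, 72 mm long, floor 10 mm above the bench; fence on the -x side 36 mm, fence on the knob side and pocket ends 28 mm above the bench. A disc in it reaches 90 mm above the bench, centre at 50 mm.
- mat: Black rubber bench mat, 200 by 200 mm, 3 mm thick, fixed, origin under its centre.
- dome: Round-topped drying stand, pale wood on a dark steel foot of 92 mm diameter, fixed: an upright cylinder 80 mm in diameter with a hemispherical top of radius 40 mm. Origin under its centre.
- dome_top (a point): The highest point of the round-topped stand, 85 mm above the bench.
- flat: Flat-topped stand of the same wood, foot, diameter (80 mm) and height (85 mm), fixed; not to be used. Origin under its centre.
- stain: Amber bottle, 60 mm in diameter, 150 mm tall, red cap; bystander. Origin under its centre.
- wax: White jar, 72 mm in diameter, 55 mm tall; bystander. Origin under its centre.
- bowl: Turned wooden bowl, 130 mm in diameter, 55 mm tall; bystander. Origin under its centre.
- brush: Flat hand brush lying on the bench, about 200 mm long along its x; bystander.
- driver: Screwdriver with a dark wooden handle lying on the bench, 200 mm long along its x; bystander.
- collar: Steel ring, 52 mm outside diameter, 22 mm high; bystander. Origin under its centre.

How it is judged:
On the way:
1. the lid lies flat on the bench mat, knob up, let go (angle between lid's own x axis and vertical below 0.1 rad and horizontal distance between lid and mat below 0.085 m and height (world z) of lid below 0.008 m and contact force between the fingers and lid below 0.05 N and linear speed of lid below 0.03 m/s), for 0.2 s.
At the end, for the whole second after the job is handed in: The lid rests at peace on the round-topped stand, knob up, level within 0.14 rad (8 degrees), the centre of its underside within 9 mm of the stand's highest point; the plain disc and the other loose things are within 40 mm of where they began (distance between lid and dome_top below 0.009 m and angle between lid's own x axis and vertical below 0.14 rad and contact force between lid and dome above 0.15 N and linear speed of lid below 0.02 m/s and angular speed of lid below 0.25 rad/s and distance of each of blank, stain, wax, bowl, brush, driver, collar from where it was at the start of the episode below 0.04 m); the robot touches nothing.
It fails at once if the lid is pressed or dropped hard on a stand (over 40 N) (contact force between lid and dome above 40 N or contact force between lid and flat above 40 N).
It fails at once if the plain disc or another loose bystander is moved by more than 40 mm (distance of any of blank, stain, wax, bowl, brush, driver, collar from where it was at the start of the episode above 0.04 m).
It also fails if it takes over 59 s, if anything falls off the work surface, if the arm or the gripper's body presses on something with over 40 N, if the wrist force passes 120 N, or if a joint passes its speed limit or range.

### The arm

A 6-joint arm with a two-finger parallel gripper is mounted at the origin on the work surface. World frame = base frame: x ahead of the robot, y to its left, z up, the work surface at z = 0. Lengths are in m, angles in rad, forces in N, time in s.
With the tool pointing down it reaches from about 0.25 to 0.775 m from the base axis. Payload 8.9 kg.
Tool frame: the origin (TCP) lies on the mounting face of the last link; the fingertips stand 173 mm ahead of it and the grasp point (between the pads) lies 155 mm ahead of it (manip.grip_depth is the distance from the TCP to the grasp point, in m); z points along the fingers, y is the line along which they close (so a half turn about z gives the same grasp; the last joint's range is limited). The gripper opens to 85 mm and grips with 20 to 120 N. Pads are 22 mm wide; open, the fingers measure 114 mm over their backs; the gripper's body (76 mm by 85 mm) begins 54 mm behind the grasp point. The pads swing forward as they close: fully open they stand 13 mm farther back than shut.
Start: joints at [-1.283, 0.291, -0.153, 1.127, 0, 1.431], TCP at [0.217, -0.478, 0.405] pointing down, gripper open.
Joint ranges: [-2.52, 2.52], [-0.91, 1.74], [-1.3, 1.37], [-1.96, 2.02], [-1.52, 1.47], [-3.14, 3.14]. Speed limits (rad/s): [2.22, 2.22, 2.79, 3.14, 3.14, 3.14].

### API

Orientations are given as a 3x3 rotation matrix whose columns are the frame's x, y, z axes.
In Python, from workcell import status, eyes, manip gives the robot as it stands. The module is installed in compiled form; this text tells all that it offers.
- The arm moves only by the tool move_arm, never from a script. Its argument "increments" is a list of rows, each an object of numbers: "fingers": the opening, from -1 (shut) to 1 (fully open); "tx", "ty", "tz": the shift along the tool's x, y, z scaled (see below); "wx", "wy", "wz": the turn, a rotation vector about the tool's x, y, z scaled (see below). In form: [{"fingers": .., "tx": .., "ty": .., "tz": .., "wx": .., "wy": .., "wz": ..}, ...]. A call has 1 to 20 rows; each row is the pose to reach, as a shift and turn from the pose commanded when the call began, along the tool's axes at that moment, turning the shorter way round; what a row does not reach only later rows make up. The controller multiplies each number of a shift by 0.4 m and each number of a turn by pi rad. A row lasts 1/8 s, in which the tool goes at most 62.5 mm and 10.7 degrees, less where a joint would pass 70% of its speed; a pose out of reach is approached as far as the arm can. A call with a number of a shift or a turn outside -1 to 1 is refused whole. A call with a gripper value outside its range is refused whole. The fingers move at their own pace and stop on an object; "grip_force" is the grip in N (left out, the last holds). Time passes only in rows, so rows that repeat a pose let the fingers close. It gives the time, the measured TCP pose, the force, the opening and the grip force at its end, in the units of the state.
- status.state(): the state, without advancing time (a new reading comes with each control period).
- eyes.read_camera(name): name is "side" or "top"; returns a dict with "img" (384x512x3 uint8, red, green, blue), "fov_y" (degrees; the focal length in pixels is half the picture's height over the tangent of half this angle, whatever the lens; pixels are square), "cx", "cy" (the principal point, pixels), "k1" (the pictures are not rectified: a ray, as slopes to the right and down, at radius r is drawn at 1 + k1 r^2 times it, then the intrinsics apply), "rvec" (rotation vector, rad) and "tvec" (3), from world to camera coordinates, as OpenCV has them. Camera axes: x right, y down, z forward; pixel columns grow to the right and rows downward; lengths in m; the calibration is good to about 2 mm. A picture is of the moment at which its call begins. There is no depth.
- manip.hand_in(): hands the job in; it is judged then, once.
The state is a dict: "clock": time; "q": joint angles; "dq": joint speeds; "tau": joint torques, N m; "eef_pos": TCP position; "tcp_rot": TCP orientation; "wrist_force": force on the tool from outside, world axes, zero at the start; "ft_torque": the same for the moment, N m; "opening": finger opening in m; "grip_force": force on a finger pad.
Only numpy, scipy, OpenCV 4.12 (cv2) and the standard library are available. Lean on these libraries where they do the work, as an engineer would, in place of code of your own. Each camera call takes 0.05 s, during which the arm holds its last target. There are 200 camera calls.

## Working session

There is one attempt and no reset: what is moved stays moved. The work goes in short steps, Python scripts to look and compute and a tool call to move; the robot and the scene stay as the last step left them, time stands still between calls to the robot, and variables do not carry over. Pictures are saved under pics/ and viewed, at most 10 in all, crops included, and the job is handed in when it is done.

Besides the shell and the picture viewer there is one more tool, called after "Request:" as a command line: name --argument value ..., lists and objects as JSON in quotes. move_arm: Moves the arm, as the interface text tells. Shifts and turns lie within -1 to 1; 1 stands for 0.4 m of shift or pi rad of turn. Its arguments: {"type":"object","properties":{"increments":{"type":"array"},"grip_force":{"type":"number"}},"required":["increments"]}

```bash
mkdir -p pics; cat > h.py <<'E'
import numpy as np, cv2
from workcell import status, eyes, manip
def cam(n):
    c=eyes.read_camera(n); c['f']=192/np.tan(np.radians(c['fov_y'])/2)
    c['K']=np.array([[c['f'],0,c['cx']],[0,c['f'],c['cy']],[0,0,1.]]); c['D']=np.array([c['k1'],0,0,0.])
    c['R']=cv2.Rodrigues(np.array(c['rvec'],float))[0]; c['t']=np.array(c['tvec'],float); return c
def proj(c,P): return cv2.projectPoints(np.array(P,float).reshape(-1,3),np.array(c['rvec'],float),c['t'],c['K'],c['D'])[0].reshape(-1,2)
def onz(c,uv,z):
    s=cv2.undistortPoints(np.array(uv,float).reshape(-1,1,2),c['K'],c['D']).reshape(-1,2)
    d=np.c_[s,np.ones(len(s))]@c['R']; o=-c['R'].T@c['t']
    return o+d*((z-o[2])/d[:,2])[:,None]
def save(c,n,box=None,k=1):
    im=c['img'][...,::-1]
    if box: im=im[box[1]:box[3],box[0]:box[2]]
    cv2.imwrite('pics/'+n,cv2.resize(im,None,fx=k,fy=k,interpolation=cv2.INTER_CUBIC))
E
python3 - <<'E'
from h import *
for n in ('top','side'):
    c=cam(n); save(c,n+'0.png',None,1.5); np.savez(n+'0.npz',img=c['img']); print(n,c['f'],c['cx'],c['cy'],c['k1'],-c['R'].T@c['t'],c['R'][2])
s=status.state(); print(s)
E
```

```text
top 358.2219229812021 249.8259634855213 196.6316128486658 0.039561788412155116 [0.41111122 0.03793637 0.90495239] [ 0.17071802  0.02188077 -0.98507695]
side 487.22960432616225 262.446082159488 191.71424351980147 -0.1678715802650086 [0.0845603  0.7461166  1.11616296] [ 0.33923237 -0.52149615 -0.78291964]
{'clock': 0.1, 'q': array([-1.28329430e+00,  2.91226951e-01, -1.54042880e-01,  1.12673383e+00,
       -4.82573378e-06,  1.43149557e+00]), 'dq': array([-1.87454253e-04, -1.04056505e-03,  1.55004500e-03, -9.21477283e-05,
        9.43291384e-04, -7.77156573e-04]), 'tau': array([ 2.14619657e-03, -5.37976527e+01,  3.31919718e+01,  9.29633563e-03,
       -8.38453040e-07, -1.41825376e-05]), 'eef_pos': array([ 0.2172763 , -0.4777122 ,  0.40419104]), 'tcp_rot': array([[ 9.10293956e-01,  4.13962310e-01, -3.46977177e-04],
       [ 4.13962423e-01, -9.10293236e-01,  1.15641320e-03],
       [ 1.62860503e-04, -1.19631146e-03, -9.99999271e-01]]), 'wrist_force': array([-0.46637512,  0.32829425,  0.04913424]), 'ft_torque': array([ 0.01227421,  0.04569499, -0.02276593]), 'grip_force': 0.0, 'opening': 0.08521553725139397}
```

View pics/top0.png

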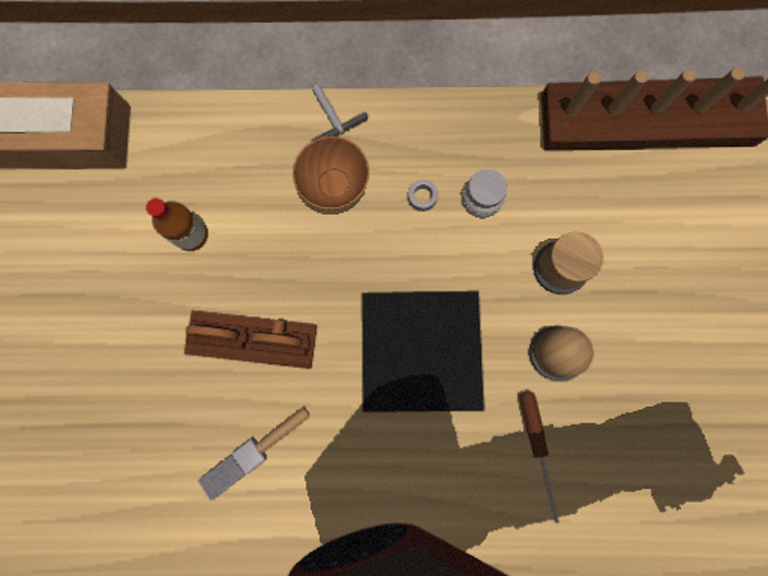

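View pics/side0.png

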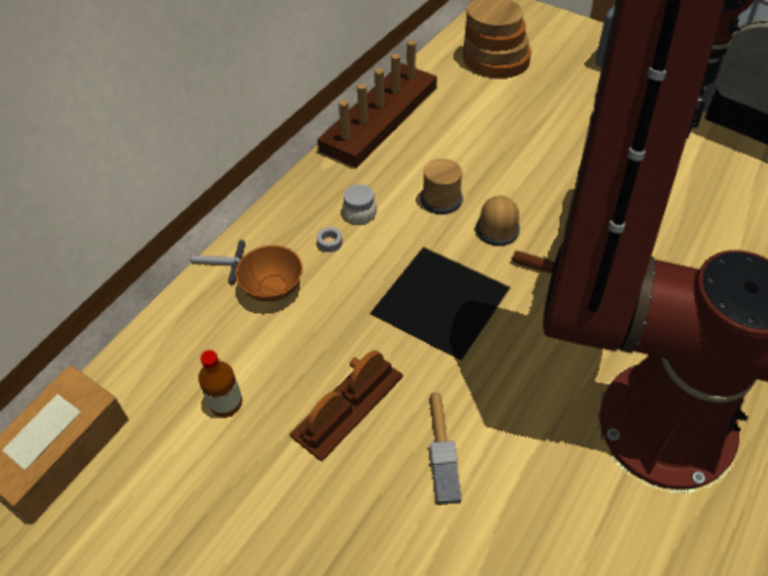

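The lid is the right-hand disc in the rack: its knob is at about (279,325) in the enlarged top picture and points ahead. The dome is at (560,352) and the flat stand is at (577,257), with the mat in the middle. Next I'll take a closer look at the rack and the dome.

```bash
python3 - <<'E'
import numpy as np, cv2
a=np.load('top0.npz')['img'][...,::-1]; b=np.load('side0.npz')['img'][...,::-1]
def cr(i,x,y,w,h,k): return cv2.resize(i[y:y+h,x:x+w],None,fx=k,fy=k,interpolation=cv2.INTER_CUBIC)
# each tile 400x300
A=cr(a,118,197,100,60,4); B=cr(b,185,225,100,90,4)[:,:]; C=cr(a,345,205,60,60,4); D=cr(b,310,120,60,60,4)
L=np.zeros((600,640,3),np.uint8); L[:240,:400]=A; L[240:600,:400]=B; L[:240,400:640]=C; L[240:480,400:640]=D
cv2.imwrite('pics/crop1.png',L)
E
```

```text
(no output)
```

View pics/crop1.png

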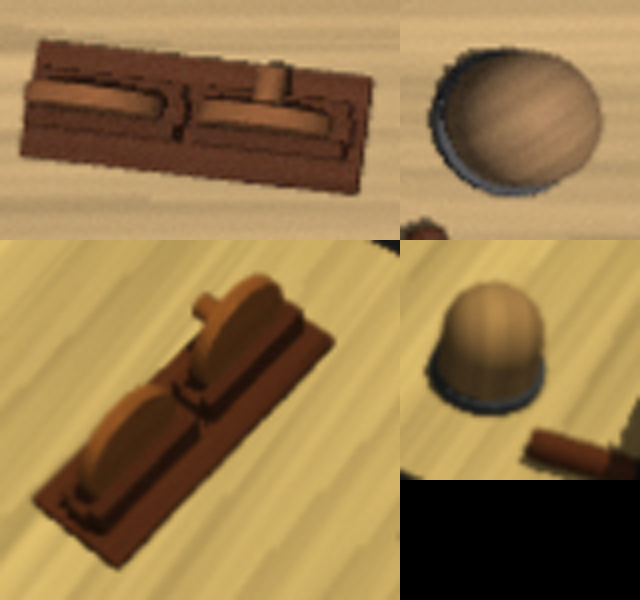

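The crop shows the rack base corners, the knob end at (277,67) top and (205,302) side, and the dome's silhouette. From these I'll fit the poses.

```bash
cat > fit.py <<'E'
from h import *
from scipy.optimize import least_squares as LS
T,S=cam('top'),cam('side')
A=lambda p:np.array(p)/4+[118,197]-.4; B=lambda p:(np.array(p)-[0,240])/4+[185,225]-.4
top=A([(40,40),(372,77),(358,193),(22,156)]); sid=B([(35,498),(118,568),(335,342)])
def rk(p,loc): c,s=np.cos(p[2]),np.sin(p[2]); return np.c_[p[0]+c*loc[:,0]-s*loc[:,1],p[1]+s*loc[:,0]+c*loc[:,1],loc[:,2]]
def R(p,z):
    h=lambda sx,sy:[sx*.0375,sy*.1075,z]
    return np.r_[proj(T,rk(p,np.array([h(1,1),h(1,-1),h(-1,-1),h(-1,1)])))-top, proj(S,rk(p,np.array([h(1,1),h(-1,1),h(-1,-1)])))-sid].ravel()
for z in (0,.01):
    r=LS(R,[.4,.2,0],args=(z,)); print('rack',z,r.x,np.abs(r.fun).max(),r.cost); 
# knob end triangulated
kt,ks=A([(276,70)]),B([(203,305)])
r=LS(lambda P:np.r_[proj(T,P)-kt,proj(S,P)-ks].ravel(),[.4,.2,.05]); print('knob end',r.x,r.fun)
# dome
th=np.linspace(0,np.pi,60);ph=np.linspace(0,2*np.pi,120)
sp=np.array([[np.sin(a)*np.cos(b),np.sin(a)*np.sin(b),np.cos(a)] for a in th for b in ph])*.04
def Dm(p):
    q=sp+[p[0],p[1],.045]; t=proj(T,q); s=proj(S,q)
    return np.array([t[:,0].max()-395.1,t[:,1].min()-217.1,t[:,1].max()-252.1,s[:,0].min()-320.4,s[:,0].max()-345.9,s[:,1].min()-130.1])
r=LS(Dm,[.38,-.26],diff_step=1e-3); print('dome',r.x,r.fun)
for n,c in(('top',T),('side',S)):
    m=(c['img'].max(2)<45).astype(np.uint8); k,l,st,ce=cv2.connectedComponentsWithStats(m)
    for i in range(1,k):
        if st[i,4]>800: print(n,st[i],onz(c,[ce[i]],.003))
print('mat corners',onz(T,np.array([(362,292),(479,291),(484,410),(363,411)])/1.5,.003))
E
python3 fit.py
```

```text
rack 0 [ 0.49514288  0.26627396 -0.11585308] 1.4364062303409924 4.034629149715428
rack 0.01 [ 0.49345793  0.26615688 -0.11458834] 1.1711222650186812 2.4965207134955216
knob end [0.5179748  0.20980407 0.04847933] [-0.05639117 -0.14141939  0.15828952  0.04236864]
dome [ 0.46789416 -0.24256031] [ 0.07799556  0.33226877 -0.54738717 -0.2617394   0.44942551  0.30264185]
top [ 242  195   80   80 6171] [[ 0.4706618  -0.01968586  0.003     ]]
top [ 193  349  144   35 3167] [[0.15576984 0.0349365  0.003     ]]
side [  342     0   170   325 13047] [[ 0.12302638 -0.23711007  0.003     ]]
side [ 457   31   55   66 1439] [[ 0.16967144 -0.97779672  0.003     ]]
side [ 248  166   91   74 3642] [[ 0.47116979 -0.01312664  0.003     ]]
side [ 469  169   43   50 1673] [[-0.02115059 -0.37286464  0.003     ]]
mat corners [[ 0.57265244  0.07970592  0.003     ]
 [ 0.5732068  -0.11892349  0.003     ]
 [ 0.37603342 -0.11986251  0.003     ]
 [ 0.37432581  0.07758326  0.003     ]]
```

```bash
cat >> h.py <<'E'
from scipy.spatial.transform import Rotation as Ro
def down(az):  # tool y azimuth
    y=np.array([np.cos(az),np.sin(az),0]); z=np.array([0,0,-1.]); return np.c_[np.cross(y,z),y,z]
def inc(pos,R,frm=None):
    s=status.state(); p0,R0=frm if frm else (s['eef_pos'],s['tcp_rot'])
    d=R0.T@(np.array(pos)-p0)/.4; w=Ro.from_matrix(R0.T@R).as_rotvec()/np.pi
    print('t',d.round(4),'w',w.round(4)); return d,w
E
python3 - <<'E'
from h import *
s=status.state(); p0=s['eef_pos']
inc([.36,-.13,.404],down(np.radians(-36)))
E
```

```text
t [ 0.6847 -0.6438  0.0015] w [-2.000e-04 -1.000e-04 -1.641e-01]
```

Request:
move_arm --increments '[{"fingers": 1, "tx": 0.685, "ty": -0.644, "tz": 0, "wx": 0, "wy": 0, "wz": -0.164}, {"fingers": 1, "tx": 0.685, "ty": -0.644, "tz": 0, "wx": 0, "wy": 0, "wz": -0.164}, {"fingers": 1, "tx": 0.685, "ty": -0.644, "tz": 0, "wx": 0, "wy": 0, "wz": -0.164}, {"fingers": 1, "tx": 0.685, "ty": -0.644, "tz": 0, "wx": 0, "wy": 0, "wz": -0.164}, {"fingers": 1, "tx": 0.685, "ty": -0.644, "tz": 0, "wx": 0, "wy": 0, "wz": -0.164}, {"fingers": 1, "tx": 0.685, "ty": -0.644, "tz": 0, "wx": 0, "wy": 0, "wz": -0.164}, {"fingers": 1, "tx": 0.685, "ty": -0.644, "tz": 0, "wx": 0, "wy": 0, "wz": -0.164}, {"fingers": 1, "tx": 0.685, "ty": -0.644, "tz": 0, "wx": 0, "wy": 0, "wz": -0.164}, {"fingers": 1, "tx": 0.685, "ty": -0.644, "tz": 0, "wx": 0, "wy": 0, "wz": -0.164}]'

```text
clock: 1.32
eef_pos: [0.3599, -0.1311, 0.4047]
tcp_rot: [[0.59, 0.808, -0.0], [0.808, -0.59, -0.0], [-0.0, -0.0, -1.0]]
wrist_force: [0.3, -0.5, 0.0]
opening: 0.0858
grip_force: 0.0
```

```bash
python3 - <<'E'
from h import *
s=status.state(); print(s['eef_pos'],s['q'],s['clock'])
inc([.487,.214,.35],down(-.115))
E
```

```text
[ 0.35987068 -0.1310692   0.40465969] [-5.40714843e-01  1.81464380e-02 -4.83600043e-01  1.06907019e+00
 -1.85424893e-04  1.66092027e+00] 1.325
t [ 0.8841 -0.2522  0.1365] w [-0.000e+00  1.000e-04 -1.642e-01]
```

Request:
move_arm --increments '[{"fingers": 1, "tx": 0.884, "ty": -0.252, "tz": 0.137, "wx": 0, "wy": 0, "wz": -0.164}, {"fingers": 1, "tx": 0.884, "ty": -0.252, "tz": 0.137, "wx": 0, "wy": 0, "wz": -0.164}, {"fingers": 1, "tx": 0.884, "ty": -0.252, "tz": 0.137, "wx": 0, "wy": 0, "wz": -0.164}, {"fingers": 1, "tx": 0.884, "ty": -0.252, "tz": 0.137, "wx": 0, "wy": 0, "wz": -0.164}, {"fingers": 1, "tx": 0.884, "ty": -0.252, "tz": 0.137, "wx": 0, "wy": 0, "wz": -0.164}, {"fingers": 1, "tx": 0.884, "ty": -0.252, "tz": 0.137, "wx": 0, "wy": 0, "wz": -0.164}, {"fingers": 1, "tx": 0.884, "ty": -0.252, "tz": 0.137, "wx": 0, "wy": 0, "wz": -0.164}, {"fingers": 1, "tx": 0.884, "ty": -0.252, "tz": 0.137, "wx": 0, "wy": 0, "wz": -0.164}, {"fingers": 1, "tx": 0.884, "ty": -0.252, "tz": 0.137, "wx": 0, "wy": 0, "wz": -0.164}]'

```text
clock: 2.45
eef_pos: [0.4868, 0.2136, 0.3501]
tcp_rot: [[0.116, 0.993, -0.0], [0.993, -0.116, -0.0], [-0.0, 0.0, -1.0]]
wrist_force: [0.7, 0.2, 0.1]
opening: 0.0854
grip_force: 0.0
```

```bash
python3 - <<'E'
from h import *
s=status.state(); print(s['eef_pos'],s['q'],s['clock'])
inc([.487,.214,.243],down(-.115))
c=cam('side'); print(proj(c,[.487,.214,.09])); save(c,'s1.png',(160,130,360,330),3)
E
```

```text
[0.48676832 0.21360688 0.35010026] [ 2.76011176e-01  3.40094377e-01 -2.31979988e-01  9.98795596e-01
 -2.13827693e-04  1.96288896e+00] 2.45
t [0.0011 0.0005 0.2678] w [ 0.      0.0001 -0.0003]
[[243.92670807 238.73632599]]
```

View pics/s1.png

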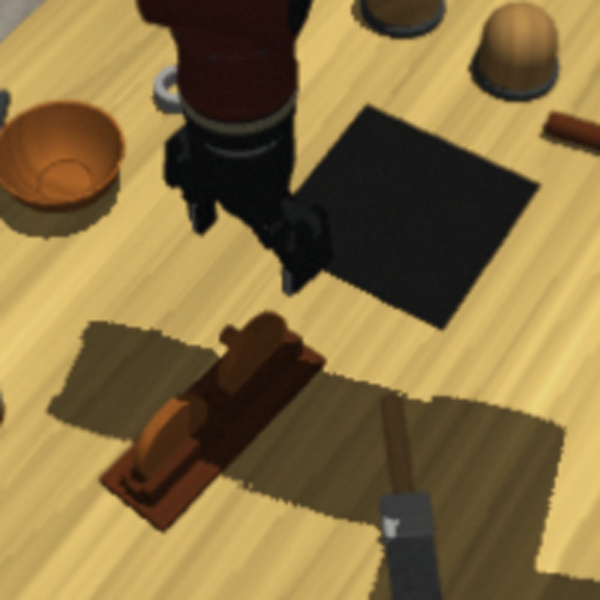

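The open fingers straddle the lid, whose top is at (268,320) in the crop. I'll descend and grip.

Request:
move_arm --increments '[{"fingers": 1, "tz": 0.1, "tx": 0, "ty": 0}, {"fingers": 1, "tz": 0.2}, {"fingers": 1, "tz": 0.24}, {"fingers": 1, "tz": 0.265}, {"fingers": 1, "tz": 0.265}, {"fingers": 0.2, "tz": 0.265}, {"fingers": -0.3, "tz": 0.265}, {"fingers": -0.6, "tz": 0.265}, {"fingers": -0.8, "tz": 0.265}, {"fingers": -1, "tz": 0.265}, {"fingers": -1, "tz": 0.265}, {"fingers": -1, "tz": 0.265}, {"fingers": -1, "tz": 0.265}, {"fingers": -1, "tz": 0.265}]' --grip_force 40

```text
invalid input
```

Request:
move_arm --increments '[{"fingers": 1, "tx": 0, "ty": 0, "tz": 0.1, "wx": 0, "wy": 0, "wz": 0}, {"fingers": 1, "tx": 0, "ty": 0, "tz": 0.2, "wx": 0, "wy": 0, "wz": 0}, {"fingers": 1, "tx": 0, "ty": 0, "tz": 0.24, "wx": 0, "wy": 0, "wz": 0}, {"fingers": 1, "tx": 0, "ty": 0, "tz": 0.265, "wx": 0, "wy": 0, "wz": 0}, {"fingers": 1, "tx": 0, "ty": 0, "tz": 0.265, "wx": 0, "wy": 0, "wz": 0}, {"fingers": 0.2, "tx": 0, "ty": 0, "tz": 0.265, "wx": 0, "wy": 0, "wz": 0}, {"fingers": -0.3, "tx": 0, "ty": 0, "tz": 0.265, "wx": 0, "wy": 0, "wz": 0}, {"fingers": -0.6, "tx": 0, "ty": 0, "tz": 0.265, "wx": 0, "wy": 0, "wz": 0}, {"fingers": -0.8, "tx": 0, "ty": 0, "tz": 0.265, "wx": 0, "wy": 0, "wz": 0}, {"fingers": -1, "tx": 0, "ty": 0, "tz": 0.265, "wx": 0, "wy": 0, "wz": 0}, {"fingers": -1, "tx": 0, "ty": 0, "tz": 0.265, "wx": 0, "wy": 0, "wz": 0}, {"fingers": -1, "tx": 0, "ty": 0, "tz": 0.265, "wx": 0, "wy": 0, "wz": 0}, {"fingers": -1, "tx": 0, "ty": 0, "tz": 0.265, "wx": 0, "wy": 0, "wz": 0}, {"fingers": -1, "tx": 0, "ty": 0, "tz": 0.265, "wx": 0, "wy": 0, "wz": 0}]' --grip_force 40

```text
clock: 4.25
eef_pos: [0.4867, 0.2153, 0.2441]
tcp_rot: [[0.113, 0.994, 0.0], [0.994, -0.113, 0.0], [0.0, 0.0, -1.0]]
wrist_force: [-0.9, 0.2, 4.5]
opening: 0.0108
grip_force: 42.2
```

```bash
cat >> h.py <<'E'
def tilt(az,a): return down(az)@Ro.from_rotvec([a,0,0]).as_matrix()
E
python3 - <<'E'
from h import *
R=tilt(-.19,-np.pi/3); print(R)
def tcp(c): return np.array(c)-.194*R[:,2]
s=status.state(); up=(s['eef_pos']+[0,0,.13],s['tcp_rot'])
inc(tcp([.50,-.02,.20]),R,up)
inc(tcp([.50,-.02,.20]),R)
E
```

```text
[[ 0.18885889  0.49100212  0.85044061]
 [ 0.98200424 -0.09442945 -0.1635566 ]
 [ 0.          0.8660254  -0.5       ]]
t [-0.5487 -0.3191  0.1925] w [-0.3331 -0.0128  0.022 ]
t [-0.5486 -0.319  -0.1325] w [-0.3331 -0.0128  0.022 ]
```

Request:
move_arm --increments '[{"fingers": -1, "tx": 0, "ty": 0, "tz": -0.1, "wx": 0, "wy": 0, "wz": 0}, {"fingers": -1, "tx": 0, "ty": 0, "tz": -0.2, "wx": 0, "wy": 0, "wz": 0}, {"fingers": -1, "tx": 0, "ty": 0, "tz": -0.3, "wx": 0, "wy": 0, "wz": 0}, {"fingers": -1, "tx": 0, "ty": 0, "tz": -0.33, "wx": 0, "wy": 0, "wz": 0}, {"fingers": -1, "tx": 0, "ty": 0, "tz": -0.33, "wx": 0, "wy": 0, "wz": 0}]'

```text
clock: 4.88
eef_pos: [0.4866, 0.2153, 0.3758]
tcp_rot: [[0.113, 0.994, 0.0], [0.994, -0.113, 0.0], [0.0, 0.0, -1.0]]
wrist_force: [-0.1, 0.4, -1.6]
opening: 0.011
grip_force: 41.5
```

Request:
move_arm --increments '[{"fingers": -1, "tx": -0.55, "ty": -0.32, "tz": 0.195, "wx": -0.333, "wy": -0.013, "wz": 0.022}, {"fingers": -1, "tx": -0.55, "ty": -0.32, "tz": 0.195, "wx": -0.333, "wy": -0.013, "wz": 0.022}, {"fingers": -1, "tx": -0.55, "ty": -0.32, "tz": 0.195, "wx": -0.333, "wy": -0.013, "wz": 0.022}, {"fingers": -1, "tx": -0.55, "ty": -0.32, "tz": 0.195, "wx": -0.333, "wy": -0.013, "wz": 0.022}, {"fingers": -1, "tx": -0.55, "ty": -0.32, "tz": 0.195, "wx": -0.333, "wy": -0.013, "wz": 0.022}, {"fingers": -1, "tx": -0.55, "ty": -0.32, "tz": 0.195, "wx": -0.333, "wy": -0.013, "wz": 0.022}, {"fingers": -1, "tx": -0.55, "ty": -0.32, "tz": 0.195, "wx": -0.333, "wy": -0.013, "wz": 0.022}, {"fingers": -1, "tx": -0.55, "ty": -0.32, "tz": 0.195, "wx": -0.333, "wy": -0.013, "wz": 0.022}, {"fingers": -1, "tx": -0.55, "ty": -0.32, "tz": 0.195, "wx": -0.333, "wy": -0.013, "wz": 0.022}, {"fingers": -1, "tx": -0.55, "ty": -0.32, "tz": 0.195, "wx": -0.333, "wy": -0.013, "wz": 0.022}]'

```text
clock: 6.12
eef_pos: [0.3605, 0.0164, 0.3343]
tcp_rot: [[0.195, 0.531, 0.824], [0.981, -0.102, -0.167], [-0.005, 0.841, -0.541]]
wrist_force: [-0.6, -0.1, -0.3]
opening: 0.0112
grip_force: 41.5
```

```bash
python3 - <<'E'
from h import *
s=status.state(); print(s['eef_pos'],s['q'],s['clock'],s['opening']); print(s['tcp_rot'])
R=tilt(-.19,-np.pi/3)
inc(np.array([.50,-.02,.035])-.194*R[:,2],R)
c=cam('side'); save(c,'s2.png',(200,50,400,250),3)
E
```

```text
[0.36047068 0.0163962  0.33429646] [-0.13470638 -0.19418671 -1.30000448 -0.53336657 -0.05475081  1.60009178] 6.125 0.011166996950341224
[[ 0.19532668  0.53129337  0.82436329]
 [ 0.98072544 -0.10151942 -0.16694733]
 [-0.00500913  0.84108332 -0.54088238]]
t [-0.0213 -0.458   0.223 ] w [-0.0153  0.0026  0.0003]
```

View pics/s2.png

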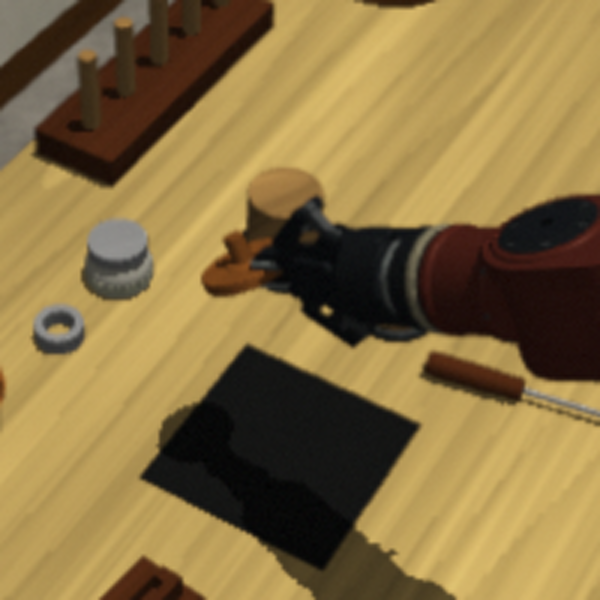

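The lid is held tilted with its knob up, at (235,245) in the crop. The elbow has reached its limit, so I'll fit the arm's planar kinematics and choose a pose within reach.

```bash
python3 - <<'E'
from h import *
from scipy.optimize import least_squares as LS
D=np.array([[.29123,-.15404,1.12673,.2172763,-.4777122,.40419],[.018146,-.4836,1.06907,.35987,-.13107,.40466],[.340094,-.23198,.998796,.486768,.213607,.3501],[-.194187,-1.3,-.53337,.36047,.016396,.334296]])
r=np.hypot(D[:,3],D[:,4]); r=np.sqrt(r**2-.0725**2)
def fk(p,q2,q3,q4):
    L1,L2,c,h,Lw,r0=p; e=q2-q3; pt=e+q4
    return r0+L1*np.sin(q2)+L2*np.sin(e+c)+Lw*np.cos(pt), h+L1*np.cos(q2)+L2*np.cos(e+c)-Lw*np.sin(pt)
f=LS(lambda p:np.r_[fk(p,*D[:,:3].T)[0]-r,fk(p,*D[:,:3].T)[1]-D[:,5]],[.4,.35,1.57,.3,.1,0]); p=f.x
print(p,np.abs(f.fun).max())
# min reach of lid-centre radius vs pitch a, with lower edge on mat
for a in np.radians([25,30,35,40,45,50]):
    zc=.003+.04*np.sin(a)+.006*np.cos(a)+.004; zt=zc+.194*np.sin(a); out=[]
    for rc in np.arange(.46,.66,.01):
        rt=rc-.194*np.cos(a)
        g=LS(lambda x:np.subtract(fk(p,x[0],x[1],a-x[0]+x[1]),(rt,zt)),[.2,-.9],bounds=([-.9,-1.3],[1.73,1.36]))
        if g.cost<1e-9: out.append((round(rc,2),g.x.round(2),round(a-g.x[0]+g.x[1],2))); break
    print(np.degrees(a),out)
E
```

```text
[5.09899991e-01 3.89466749e-01 1.41999775e+00 2.97447624e-01
 2.68707324e-01 1.06406466e-03] 8.016242719921518e-05
25.0 [(np.float64(0.64), array([ 1.08, -1.27]), np.float64(-1.91))]
29.999999999999996 [(np.float64(0.63), array([ 0.9 , -1.28]), np.float64(-1.66))]
35.0 [(np.float64(0.61), array([ 0.75, -1.28]), np.float64(-1.41))]
40.0 [(np.float64(0.58), array([ 0.6 , -1.28]), np.float64(-1.18))]
45.0 [(np.float64(0.54), array([ 0.45, -1.3 ]), np.float64(-0.96))]
50.0 [(np.float64(0.5), array([ 0.31, -1.29]), np.float64(-0.73))]
```

```bash
cat >> h.py <<'E'
from scipy.optimize import least_squares as LS
KP=[.5099,.38947,1.42,.29745,.26871,.00106]
def fk(p,q2,q3,q4):
    L1,L2,c,h,Lw,r0=p; e=q2-q3; pt=e+q4
    return r0+L1*np.sin(q2)+L2*np.sin(e+c)+Lw*np.cos(pt), h+L1*np.cos(q2)+L2*np.cos(e+c)-Lw*np.sin(pt)
def ik(rt,zt,a):
    g=LS(lambda x:np.subtract(fk(KP,x[0],x[1],a-x[0]+x[1]),(rt,zt)),[.2,-.9],bounds=([-.9,-1.3],[1.73,1.36])); return g.x.round(3),g.cost
def plane(q1,rt): return rt*np.array([np.cos(q1),np.sin(q1)])+.0725*np.array([-np.sin(q1),np.cos(q1)])
E
python3 - <<'E'
from h import *
a=np.radians(48); q1=-.2; R=tilt(q1,a-np.pi/2)
for dz in (.03,.0):
    rt=.525-.194*np.cos(a); z=.1809+dz; print(ik(rt,z,a)); xy=plane(q1,rt); print(xy,z); inc([*xy,z],R)
E
```

```text
(array([ 0.256, -1.245]), np.float64(8.654063195117025e-21))
[ 0.40171473 -0.00745704] 0.2109
t [-0.0368 -0.1989  0.2618] w [0.0849 0.0002 0.0019]
(array([ 0.388, -1.279]), np.float64(9.985557546972664e-18))
[ 0.40171473 -0.00745704] 0.1809
t [-0.0364 -0.262   0.3024] w [0.0849 0.0002 0.0019]
```

Request:
move_arm --increments '[{"fingers": -1, "tx": -0.037, "ty": -0.115, "tz": 0.208, "wx": 0.085, "wy": 0, "wz": 0.002}, {"fingers": -1, "tx": -0.037, "ty": -0.115, "tz": 0.208, "wx": 0.085, "wy": 0, "wz": 0.002}, {"fingers": -1, "tx": -0.037, "ty": -0.115, "tz": 0.208, "wx": 0.085, "wy": 0, "wz": 0.002}, {"fingers": -1, "tx": -0.037, "ty": -0.115, "tz": 0.208, "wx": 0.085, "wy": 0, "wz": 0.002}, {"fingers": -1, "tx": -0.037, "ty": -0.115, "tz": 0.208, "wx": 0.085, "wy": 0, "wz": 0.002}, {"fingers": -1, "tx": -0.037, "ty": -0.115, "tz": 0.208, "wx": 0.085, "wy": 0, "wz": 0.002}]'

```text
clock: 6.92
eef_pos: [0.4022, -0.0072, 0.2525]
tcp_rot: [[0.199, 0.726, 0.658], [0.98, -0.147, -0.134], [-0.0, 0.672, -0.741]]
wrist_force: [0.2, 0.2, -0.5]
opening: 0.0108
grip_force: 41.4
```

```bash
python3 - <<'E'
from h import *
s=status.state(); print(s['eef_pos'],s['q'],s['clock'],s['opening'],s['wrist_force']); print(s['tcp_rot'])
a=np.radians(48); q1=-.2; R=tilt(q1,a-np.pi/2); rt=.525-.194*np.cos(a); xy=plane(q1,rt)
for z in (.1909,.1809,.1789): inc([*xy,z],R)
E
```

```text
[ 0.40221638 -0.00720105  0.25248224] [-2.00014404e-01  9.40126754e-02 -1.19100146e+00 -4.51039482e-01
 -2.90539286e-04  1.57100116e+00] 6.925 0.010809253532956267 [ 0.15784924  0.18652006 -0.52845681]
[[ 1.99023443e-01  7.25802213e-01  6.58483725e-01]
 [ 9.79994726e-01 -1.47347275e-01 -1.33787583e-01]
 [-7.75412737e-05  6.71937444e-01 -7.40607903e-01]]
t [-0.0009 -0.1043  0.1133] w [ 0.0012  0.0001 -0.0001]
t [-0.0009 -0.1211  0.1318] w [ 0.0012  0.0001 -0.0001]
t [-0.0009 -0.1244  0.1355] w [ 0.0012  0.0001 -0.0001]
```

Good, it tracks the command. Now I'll lower the lid slowly onto the mat.

Request:
move_arm --increments '[{"fingers": -1, "tx": -0.001, "ty": -0.06, "tz": 0.065, "wx": 0.001, "wy": 0, "wz": 0}, {"fingers": -1, "tx": -0.001, "ty": -0.104, "tz": 0.113, "wx": 0.001, "wy": 0, "wz": 0}, {"fingers": -1, "tx": -0.001, "ty": -0.112, "tz": 0.123, "wx": 0.001, "wy": 0, "wz": 0}, {"fingers": -1, "tx": -0.001, "ty": -0.118, "tz": 0.129, "wx": 0.001, "wy": 0, "wz": 0}, {"fingers": -1, "tx": -0.001, "ty": -0.121, "tz": 0.132, "wx": 0.001, "wy": 0, "wz": 0}, {"fingers": -1, "tx": -0.001, "ty": -0.121, "tz": 0.132, "wx": 0.001, "wy": 0, "wz": 0}]'

```text
clock: 7.68
eef_pos: [0.4022, -0.0078, 0.1807]
tcp_rot: [[0.2, 0.728, 0.656], [0.98, -0.148, -0.134], [-0.0, 0.669, -0.743]]
wrist_force: [0.2, 0.0, -0.3]
opening: 0.0108
grip_force: 41.4
```

Request:
move_arm --increments '[{"fingers": -1, "tx": 0, "ty": -0.0034, "tz": 0.0037, "wx": 0, "wy": 0, "wz": 0}, {"fingers": -1, "tx": 0, "ty": -0.0034, "tz": 0.0037, "wx": 0, "wy": 0, "wz": 0}]'

```text
clock: 7.92
eef_pos: [0.4021, -0.0078, 0.1788]
tcp_rot: [[0.2, 0.727, 0.657], [0.98, -0.148, -0.134], [-0.0, 0.67, -0.742]]
wrist_force: [-6.1, 2.1, 11.7]
opening: 0.0114
grip_force: 43.5
```

Request:
move_arm --increments '[{"fingers": -0.65, "tx": 0, "ty": 0.001, "tz": -0.001, "wx": 0, "wy": 0, "wz": 0}, {"fingers": -0.5, "tx": 0, "ty": 0.001, "tz": -0.001, "wx": 0, "wy": 0, "wz": 0}, {"fingers": -0.35, "tx": 0, "ty": 0.001, "tz": -0.001, "wx": 0, "wy": 0, "wz": 0}, {"fingers": -0.2, "tx": 0, "ty": 0.001, "tz": -0.001, "wx": 0, "wy": 0, "wz": 0}, {"fingers": -0.05, "tx": 0, "ty": 0.001, "tz": -0.001, "wx": 0, "wy": 0, "wz": 0}, {"fingers": 0.1, "tx": 0, "ty": 0.001, "tz": -0.001, "wx": 0, "wy": 0, "wz": 0}, {"fingers": 0.25, "tx": 0, "ty": 0.001, "tz": -0.001, "wx": 0, "wy": 0, "wz": 0}, {"fingers": 0.4, "tx": 0, "ty": 0.001, "tz": -0.001, "wx": 0, "wy": 0, "wz": 0}, {"fingers": 0.55, "tx": 0, "ty": 0.001, "tz": -0.001, "wx": 0, "wy": 0, "wz": 0}, {"fingers": 0.7, "tx": 0, "ty": 0.001, "tz": -0.001, "wx": 0, "wy": 0, "wz": 0}, {"fingers": 0.85, "tx": 0, "ty": 0.001, "tz": -0.001, "wx": 0, "wy": 0, "wz": 0}, {"fingers": 1, "tx": 0, "ty": 0.001, "tz": -0.001, "wx": 0, "wy": 0, "wz": 0}, {"fingers": 1, "tx": 0, "ty": 0.001, "tz": -0.001, "wx": 0, "wy": 0, "wz": 0}, {"fingers": 1, "tx": 0, "ty": 0.001, "tz": -0.02, "wx": 0, "wy": 0, "wz": 0}, {"fingers": 1, "tx": 0, "ty": 0.001, "tz": -0.06, "wx": 0, "wy": 0, "wz": 0}, {"fingers": 1, "tx": 0, "ty": 0.001, "tz": -0.15, "wx": 0, "wy": 0, "wz": 0}, {"fingers": 1, "tx": 0, "ty": 0.001, "tz": -0.25, "wx": 0, "wy": 0, "wz": 0}, {"fingers": 1, "tx": 0, "ty": 0.001, "tz": -0.3, "wx": 0, "wy": 0, "wz": 0}, {"fingers": 1, "tx": 0, "ty": 0.001, "tz": -0.3, "wx": 0, "wy": 0, "wz": 0}]'

```text
clock: 10.3
eef_pos: [0.3263, 0.0086, 0.2724]
tcp_rot: [[0.2, 0.729, 0.654], [0.98, -0.148, -0.134], [-0.001, 0.668, -0.744]]
wrist_force: [0.1, -0.5, -0.3]
opening: 0.0854
grip_force: 0.0
```

```bash
python3 - <<'E'
from h import *
s=status.state(); print(s['eef_pos'],s['q'],s['clock'],s['wrist_force'])
c=cam('side'); d=cam('top'); 
a=cv2.resize(c['img'][140:265,230:360,::-1],(390,375)); b=cv2.resize(d['img'][170:295,220:350,::-1],(390,375)); cv2.imwrite('pics/p3.png',np.hstack([a,b]))
np.savez('l.npz',t=d['img'],s=c['img'])
E
```

```text
[0.32629563 0.00859866 0.27242855] [-0.19754363 -0.14069685 -1.29957366 -0.31948066 -0.00285096  1.57315694] 10.3 [ 0.08706645 -0.49586961 -0.26588561]
```

View pics/p3.png

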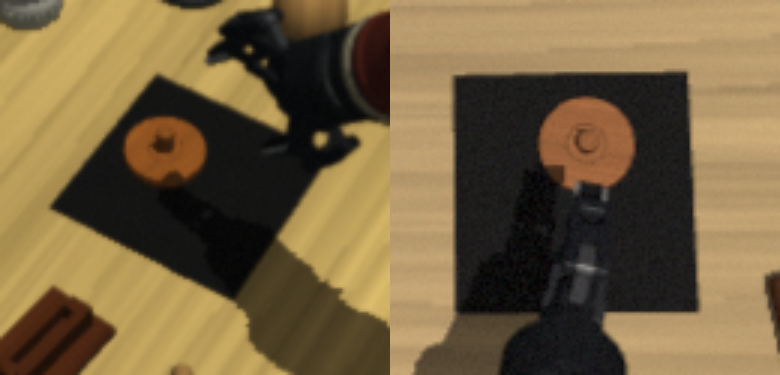

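The lid lies flat on the mat with its knob up, at about (165,150) side and (587,145) top in the crops. Now I'll fit its centre.

```bash
cat > lid.py <<'E'
from h import *
from scipy.optimize import minimize
d=np.load('l.npz'); ph=np.linspace(0,2*np.pi,90)
ring=lambda x,y,z:np.c_[x+.04*np.cos(ph),y+.04*np.sin(ph),0*ph+z]
for n,img in(('top',d['t']),('side',d['s'])):
    c=cam(n); r=img.astype(int); m=((r[...,0]>r[...,2]*1.5)&(r[...,0]>60)).astype(np.uint8)
    uv=proj(c,[.515,-.03,.01])[0]; roi=np.zeros_like(m); cv2.circle(roi,tuple(int(v) for v in uv),30,1,-1)
    if n=='top': roi[int(uv[1])+8:]=0
    m&=roi; k,l,st,_=cv2.connectedComponentsWithStats(m); m=(l==1+st[1:,4].argmax()).astype(float); print(n,m.sum())
    def cost(p):
        h=cv2.convexHull(np.r_[proj(c,ring(*p,.003)),proj(c,ring(*p,.015))].astype(np.float32))
        M=np.zeros(m.shape,np.uint8); cv2.fillPoly(M,[np.round(h*16).astype(int)],255,cv2.LINE_AA,4); M=M/255*roi
        return np.abs(M-m).sum()
    g=minimize(cost,[.515,-.03],method='Nelder-Mead',options=dict(initial_simplex=[[.515,-.03],[.522,-.03],[.515,-.023]],xatol=1e-4)); print(g.x,g.fun)
E
python3 lid.py
```

```text
top 604.0
[ 0.51138845 -0.03009374] 23.270588235294117
side 694.0
[ 0.60940808 -0.0555395 ] 421.4196078431372
```

```bash
sed -i "s/r\[...,0\]>r\[...,2\]\*1.5/r[...,0]>r[...,1]*1.35/; s/r\[...,0\]>60/r[...,0]>50/" lid.py; python3 lid.py; python3 - <<'E'
from h import *
# hover down over lid, tool y azimuth -.2 (heading) ; TCP
inc([.512,-.031,.26],down(-.2))
E
```

```text
top 608.0
[ 0.51131399 -0.03024527] 21.623529411764704
side 511.0
[ 0.51451037 -0.03374067] 72.34901960784313
t [-0.0037  0.3378  0.3332] w [ 0.2308  0.0004 -0.0004]
```

Request:
move_arm --increments '[{"fingers": 1, "tx": -0.004, "ty": 0.338, "tz": 0.333, "wx": 0.231, "wy": 0, "wz": 0}, {"fingers": 1, "tx": -0.004, "ty": 0.338, "tz": 0.333, "wx": 0.231, "wy": 0, "wz": 0}, {"fingers": 1, "tx": -0.004, "ty": 0.338, "tz": 0.333, "wx": 0.231, "wy": 0, "wz": 0}, {"fingers": 1, "tx": -0.004, "ty": 0.338, "tz": 0.333, "wx": 0.231, "wy": 0, "wz": 0}, {"fingers": 1, "tx": -0.004, "ty": 0.338, "tz": 0.333, "wx": 0.231, "wy": 0, "wz": 0}, {"fingers": 1, "tx": -0.004, "ty": 0.338, "tz": 0.333, "wx": 0.231, "wy": 0, "wz": 0}, {"fingers": 1, "tx": -0.004, "ty": 0.338, "tz": 0.333, "wx": 0.231, "wy": 0, "wz": 0}]'

```text
clock: 11.48
eef_pos: [0.5108, -0.0306, 0.2612]
tcp_rot: [[0.2, 0.98, 0.003], [0.98, -0.2, -0.001], [-0.001, 0.004, -1.0]]
wrist_force: [-0.7, -0.6, -0.3]
opening: 0.0855
grip_force: 0.0
```

```bash
python3 - <<'E'
from h import *
s=status.state(); print(s['eef_pos'],s['q'],s['clock'],s['wrist_force'])
inc([.512,-.031,.193],down(-.2))
E
```

```text
[ 0.51082856 -0.0306477   0.26124508] [-2.02692766e-01  3.94400801e-01 -4.13490171e-01  7.59365021e-01
 -5.74785657e-04  1.56921820e+00] 11.475 [-0.69889949 -0.62556857 -0.26748631]
t [-0.0002  0.0024  0.1706] w [ 0.0011  0.0002 -0.0004]
```

Now down, grip the knob lightly, release, turn a quarter, and grip again. That centres the lid in both axes.

Request:
move_arm --increments '[{"fingers": 1, "tx": 0, "ty": 0.002, "tz": 0.1, "wx": 0.001, "wy": 0, "wz": 0}, {"fingers": 0.5, "tx": 0, "ty": 0.002, "tz": 0.14, "wx": 0.001, "wy": 0, "wz": 0}, {"fingers": 0, "tx": 0, "ty": 0.002, "tz": 0.17, "wx": 0.001, "wy": 0, "wz": 0}, {"fingers": -0.2, "tx": 0, "ty": 0.002, "tz": 0.17, "wx": 0.001, "wy": 0, "wz": 0}, {"fingers": -0.4, "tx": 0, "ty": 0.002, "tz": 0.17, "wx": 0.001, "wy": 0, "wz": 0}, {"fingers": -0.5, "tx": 0, "ty": 0.002, "tz": 0.17, "wx": 0.001, "wy": 0, "wz": 0}, {"fingers": -0.6, "tx": 0, "ty": 0.002, "tz": 0.17, "wx": 0.001, "wy": 0, "wz": 0}, {"fingers": -0.7, "tx": 0, "ty": 0.002, "tz": 0.17, "wx": 0.001, "wy": 0, "wz": 0}, {"fingers": -0.7, "tx": 0, "ty": 0.002, "tz": 0.17, "wx": 0.001, "wy": 0, "wz": 0}, {"fingers": -0.7, "tx": 0, "ty": 0.002, "tz": 0.17, "wx": 0.001, "wy": 0, "wz": 0}, {"fingers": -0.7, "tx": 0, "ty": 0.002, "tz": 0.17, "wx": 0.001, "wy": 0, "wz": 0}]' --grip_force 20

```text
clock: 12.85
eef_pos: [0.5132, -0.0313, 0.1941]
tcp_rot: [[0.2, 0.98, -0.001], [0.98, -0.2, -0.001], [-0.001, -0.0, -1.0]]
wrist_force: [-0.2, 0.3, 6.7]
opening: 0.017
grip_force: 19.5
```

Request:
move_arm --increments '[{"fingers": 0, "tx": 0, "ty": 0, "tz": 0, "wx": 0, "wy": 0, "wz": 0}, {"fingers": 0, "tx": 0, "ty": 0, "tz": 0, "wx": 0, "wy": 0, "wz": 0}, {"fingers": 0, "tx": 0, "ty": 0, "tz": 0, "wx": 0, "wy": 0, "wz": 0}, {"fingers": 0, "tx": 0, "ty": 0, "tz": 0, "wx": 0, "wy": 0, "wz": -0.5}, {"fingers": 0, "tx": 0, "ty": 0, "tz": 0, "wx": 0, "wy": 0, "wz": -0.5}, {"fingers": 0, "tx": 0, "ty": 0, "tz": 0, "wx": 0, "wy": 0, "wz": -0.5}, {"fingers": 0, "tx": 0, "ty": 0, "tz": 0, "wx": 0, "wy": 0, "wz": -0.5}, {"fingers": 0, "tx": 0, "ty": 0, "tz": 0, "wx": 0, "wy": 0, "wz": -0.5}, {"fingers": 0, "tx": 0, "ty": 0, "tz": 0, "wx": 0, "wy": 0, "wz": -0.5}, {"fingers": 0, "tx": 0, "ty": 0, "tz": 0, "wx": 0, "wy": 0, "wz": -0.5}, {"fingers": 0, "tx": 0, "ty": 0, "tz": 0, "wx": 0, "wy": 0, "wz": -0.5}, {"fingers": 0, "tx": 0, "ty": 0, "tz": 0, "wx": 0, "wy": 0, "wz": -0.5}, {"fingers": 0, "tx": 0, "ty": 0, "tz": 0, "wx": 0, "wy": 0, "wz": -0.5}, {"fingers": -0.3, "tx": 0, "ty": 0, "tz": 0, "wx": 0, "wy": 0, "wz": -0.5}, {"fingers": -0.5, "tx": 0, "ty": 0, "tz": 0, "wx": 0, "wy": 0, "wz": -0.5}, {"fingers": -0.6, "tx": 0, "ty": 0, "tz": 0, "wx": 0, "wy": 0, "wz": -0.5}, {"fingers": -0.7, "tx": 0, "ty": 0, "tz": 0, "wx": 0, "wy": 0, "wz": -0.5}, {"fingers": -1, "tx": 0, "ty": 0, "tz": 0, "wx": 0, "wy": 0, "wz": -0.5}, {"fingers": -1, "tx": 0, "ty": 0, "tz": 0, "wx": 0, "wy": 0, "wz": -0.5}, {"fingers": -1, "tx": 0, "ty": 0, "tz": 0, "wx": 0, "wy": 0, "wz": -0.5}]' --grip_force 30

```text
clock: 15.35
eef_pos: [0.5129, -0.0312, 0.1935]
tcp_rot: [[-0.98, 0.2, -0.002], [0.2, 0.98, -0.0], [0.002, -0.001, -1.0]]
wrist_force: [-0.3, 1.2, 4.9]
opening: 0.017
grip_force: 29.3
```

```bash
python3 - <<'E'
from h import *
s=status.state(); print(s['eef_pos'],s['q'],s['clock'],s['wrist_force'],s['opening'],s['tcp_rot'])
R=s['tcp_rot']
c=cam('side'); d=cam('top'); np.savez('l.npz',t=d['img'],s=c['img'])
inc([s['eef_pos'][0],s['eef_pos'][1],.33],R); inc([.468,-.243,.33],R)
E
python3 lid.py
```

```text
[ 0.51286741 -0.03123731  0.19347019] [-2.03027045e-01  4.92618248e-01 -4.75217781e-01  6.04601575e-01
 -5.55351686e-04 -1.56673193e-03] 15.35 [-0.33619622  1.20651095  4.9387285 ] 0.016950581152814035 [[-9.79774093e-01  2.00099401e-01 -1.71954353e-03]
 [ 2.00100051e-01  9.79775446e-01 -2.13006288e-04]
 [ 1.64214410e-03 -5.52778790e-04 -9.99998499e-01]]
t [ 6.000e-04 -2.000e-04 -3.413e-01] w [-0.  0.  0.]
t [ 0.0045 -0.5413 -0.341 ] w [-0.  0.  0.]
top 1670.0
[ 0.54148711 -0.0490978 ] 787.8078431372548
side 359.0
[ 0.51134932 -0.03154938] 225.01960784313724
```

Request:
move_arm --increments '[{"fingers": -1, "tx": 0, "ty": 0, "tz": -0.08, "wx": 0, "wy": 0, "wz": 0}, {"fingers": -1, "tx": 0, "ty": 0, "tz": -0.2, "wx": 0, "wy": 0, "wz": 0}, {"fingers": -1, "tx": 0, "ty": 0, "tz": -0.34, "wx": 0, "wy": 0, "wz": 0}, {"fingers": -1, "tx": 0, "ty": -0.1, "tz": -0.34, "wx": 0, "wy": 0, "wz": 0}, {"fingers": -1, "tx": 0, "ty": -0.2, "tz": -0.34, "wx": 0, "wy": 0, "wz": 0}, {"fingers": -1, "tx": 0.002, "ty": -0.3, "tz": -0.34, "wx": 0, "wy": 0, "wz": 0}, {"fingers": -1, "tx": 0.003, "ty": -0.4, "tz": -0.34, "wx": 0, "wy": 0, "wz": 0}, {"fingers": -1, "tx": 0.0045, "ty": -0.5, "tz": -0.34, "wx": 0, "wy": 0, "wz": 0}, {"fingers": -1, "tx": 0.0045, "ty": -0.541, "tz": -0.34, "wx": 0, "wy": 0, "wz": 0}, {"fingers": -1, "tx": 0.0045, "ty": -0.541, "tz": -0.34, "wx": 0, "wy": 0, "wz": 0}]'

```text
clock: 16.8
eef_pos: [0.4679, -0.2434, 0.3292]
tcp_rot: [[-0.979, 0.202, -0.002], [0.202, 0.979, 0.0], [0.002, -0.0, -1.0]]
wrist_force: [-0.6, 0.2, -1.5]
opening: 0.0168
grip_force: 29.4
```

```bash
python3 - <<'E'
from h import *
s=status.state(); print(s['eef_pos'],s['q'],s['clock'],s['wrist_force'],s['opening'])
c=cam('side'); d=cam('top'); np.savez('m.npz',t=d['img'],s=c['img'])
P=s['eef_pos']; print(proj(c,P-[0,0,.18]),proj(d,P-[0,0,.18]))
a=cv2.resize(c['img'][80:205,270:400,::-1],(390,375),interpolation=cv2.INTER_CUBIC); b=cv2.resize(d['img'][170:295,320:450,::-1],(390,375),interpolation=cv2.INTER_CUBIC); cv2.imwrite('pics/p4.png',np.hstack([a,b]))
E
```

```text
[ 0.46791035 -0.24335108  0.32923126] [-0.6179676   0.3511036  -0.27484438  0.94652969 -0.0009784  -0.41500538] 16.8 [-0.59061928  0.24658616 -1.45460822] 0.0168374431469694
[[337.09982693 118.32269752]] [[393.5551075  231.05439713]]
```

View pics/p4.png

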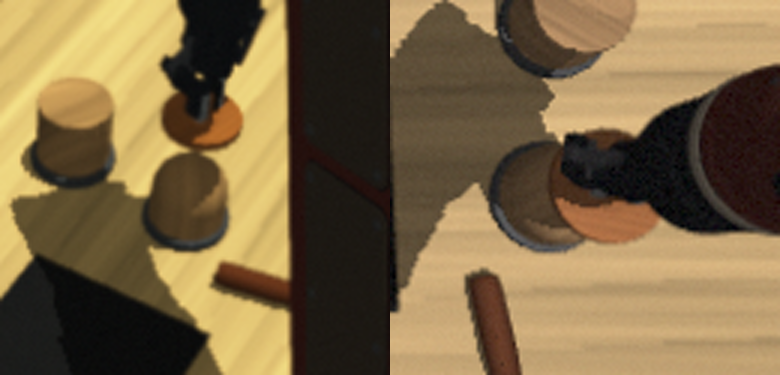

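The lid is held level above the dome: the side crop shows the lid at (202,118) and the dome at (187,200); the top crop has its lower half clear. I'll compare the predicted outlines with the observed ones to remove each camera's bias.

```bash
cat > cmp.py <<'E'
from h import *
d=np.load('m.npz'); t0=np.load('top0.npz')['img']; s0=np.load('side0.npz')['img']
T,S=cam('top'),cam('side'); P=status.state()['eef_pos']
from scipy.ndimage import gaussian_filter as gf, map_coordinates as mc
ph=np.linspace(0,2*np.pi,121)[:-1]
def lidH(x,y): return np.r_[tuple(np.c_[x+.04*np.cos(ph),y+.04*np.sin(ph),0*ph+z] for z in (.1385,.1505))]
th=np.linspace(0,np.pi/2,30)
def domH(x,y): return np.r_[tuple(np.c_[x+.04*np.sin(a)*np.cos(ph),y+.04*np.sin(a)*np.sin(ph),.045+.04*np.cos(a)+0*ph] for a in th)]
def fit(c,img,H,x0,sel):
    g=np.stack([gf(img[...,k].astype(float),.7) for k in range(3)],-1)
    def hull(p):
        h=cv2.convexHull(proj(c,H(*p)).astype(np.float32))[:,0]; h=np.r_[h,h[:1]]
        s=np.r_[0,np.cumsum(np.linalg.norm(np.diff(h,axis=0),axis=1))]; u=np.linspace(0,s[-1],160)[:-1]
        q=np.c_[np.interp(u,s,h[:,0]),np.interp(u,s,h[:,1])]; n=q-q.mean(0); n/=np.linalg.norm(n,axis=1)[:,None]; return q,n
    p=np.array(x0,float)
    for it in range(4):
        q,n=hull(p); w=sel(q-q.mean(0)); q,n=q[w],n[w]; o=np.arange(-4,4.01,.1)
        prof=np.stack([mc(g[...,k],[(q[:,1,None]+n[:,1,None]*o),(q[:,0,None]+n[:,0,None]*o)],order=1) for k in range(3)],-1)
        e=np.linalg.norm(np.gradient(prof,axis=1),axis=2); off=o[e.argmax(1)]; ok=np.abs(off)<3.5
        def res(x): # displacement of centre in px along normals
            J=[(proj(c,[*(p+d_),.1])-proj(c,[*p,.1]))[0] for d_ in ([1e-3,0],[0,1e-3])]
            return n[ok]@(x[0]*J[0]+x[1]*J[1])-off[ok]
        r=LS(res,[0,0],loss='soft_l1',f_scale=.3); p=p+r.x*1e-3
    return p,ok.sum(),np.median(np.abs(r.fun))
print('tcp',P)
print('lid top ',fit(T,d['t'],lidH,P[:2],lambda v:(v[:,1]>5)|(v[:,0]<-10)&(v[:,1]<-5)))
print('lid side',fit(S,d['s'],lidH,P[:2],lambda v:(v[:,1]>-4)))
for f in(1,):
  print('dome top ',fit(T,t0,domH,(.468,-.243),lambda v:v[:,0]>-2))
  print('dome side0',fit(S,s0,domH,(.468,-.243),lambda v:v[:,1]<3))
  print('flat?')
E
python3 cmp.py
```

```text
tcp [ 0.46831246 -0.24174531  0.32946161]
lid top  (array([ 0.46911691, -0.24506423]), np.int64(85), np.float64(0.8854384403914242))
lid side (array([ 0.46903485, -0.24661211]), np.int64(96), np.float64(0.2018156971763388))
dome top  (array([ 0.46840638, -0.24274143]), np.int64(85), np.float64(0.22963760389858773))
dome side0 (array([ 0.47011263, -0.24334626]), np.int64(92), np.float64(0.2016897191094596))
flat?
```

```bash
cat > re.py <<'E'
from h import *
s=[status.state()['eef_pos'] ]
for i in range(2):
    c=cam('side'); s.append(status.state()['eef_pos']); d=cam('top'); s.append(status.state()['eef_pos'])
print(np.array(s).round(4)); np.savez('m.npz',t=d['img'],s=c['img'])
E
python3 re.py; sed -i "s/lambda v:(v\[:,1\]>5).*/lambda v:(v[:,1]>9)\&(v[:,0]<12)|(v[:,0]<-5)\&(v[:,1]<-10)))/" cmp.py; python3 cmp.py
```

```text
Traceback (most recent call last):
  File "re.py", line 1, in <module>
    from h import *
  File "h.py", line 1, in <module>
    import numpy as np, cv2
  File "re.py", line 2, in <module>
    s=[status.state()['eef_pos'] ]
NameError: name 'status' is not defined
Traceback (most recent call last):
  File "cmp.py", line 1, in <module>
    from h import *
  File "h.py", line 1, in <module>
    import numpy as np, cv2
  File "re.py", line 2, in <module>
    s=[status.state()['eef_pos'] ]
NameError: name 'status' is not defined
```

```bash
mv re.py remeas.py; python3 remeas.py;  python3 cmp.py
```

```text
[[ 0.4683 -0.2417  0.3295]
 [ 0.4683 -0.2418  0.3295]
 [ 0.4683 -0.2419  0.3296]
 [ 0.4683 -0.242   0.3296]
 [ 0.4683 -0.2422  0.3296]]
tcp [ 0.46818594 -0.24250361  0.32956995]
lid top  (array([ 0.46904264, -0.24480996]), np.int64(64), np.float64(0.48180858358969625))
lid side (array([ 0.46952677, -0.24567713]), np.int64(96), np.float64(0.21736029726528566))
dome top  (array([ 0.46840638, -0.24274143]), np.int64(85), np.float64(0.22963760389858773))
dome side0 (array([ 0.47011263, -0.24334626]), np.int64(92), np.float64(0.2016897191094596))
flat?
```

Request:
move_arm --increments '[{"fingers": -1, "tx": 0.001, "ty": 0.0055, "tz": 0.04, "wx": 0, "wy": 0, "wz": 0}, {"fingers": -1, "tx": 0.001, "ty": 0.0055, "tz": 0.08, "wx": 0, "wy": 0, "wz": 0}, {"fingers": -1, "tx": 0.001, "ty": 0.0055, "tz": 0.11, "wx": 0, "wy": 0, "wz": 0}, {"fingers": -1, "tx": 0.001, "ty": 0.0055, "tz": 0.126, "wx": 0, "wy": 0, "wz": 0}, {"fingers": -1, "tx": 0.001, "ty": 0.0055, "tz": 0.126, "wx": 0, "wy": 0, "wz": 0}, {"fingers": -1, "tx": 0.001, "ty": 0.0055, "tz": 0.126, "wx": 0, "wy": 0, "wz": 0}, {"fingers": -1, "tx": 0.001, "ty": 0.0055, "tz": 0.126, "wx": 0, "wy": 0, "wz": 0}, {"fingers": -1, "tx": 0.001, "ty": 0.0055, "tz": 0.126, "wx": 0, "wy": 0, "wz": 0}]'

```text
clock: 18.3
eef_pos: [0.4681, -0.2407, 0.2794]
tcp_rot: [[-0.98, 0.2, -0.001], [0.2, 0.98, -0.001], [0.001, -0.001, -1.0]]
wrist_force: [-0.4, 0.2, -0.9]
opening: 0.0168
grip_force: 29.4
```

Request:
move_arm --increments '[{"fingers": -1, "tx": 0, "ty": 0, "tz": 0.003, "wx": 0, "wy": 0, "wz": 0}, {"fingers": -1, "tx": 0, "ty": 0, "tz": 0.006, "wx": 0, "wy": 0, "wz": 0}, {"fingers": -1, "tx": 0, "ty": 0, "tz": 0.006, "wx": 0, "wy": 0, "wz": 0}, {"fingers": -1, "tx": 0, "ty": 0, "tz": 0.006, "wx": 0, "wy": 0, "wz": 0}]'

```text
clock: 18.8
eef_pos: [0.468, -0.2406, 0.2767]
tcp_rot: [[-0.98, 0.2, -0.002], [0.2, 0.98, -0.0], [0.002, -0.001, -1.0]]
wrist_force: [-0.4, -0.1, -0.2]
opening: 0.0168
grip_force: 29.4
```

Request:
move_arm --increments '[{"fingers": -1, "tx": 0, "ty": 0, "tz": 0.0015, "wx": 0, "wy": 0, "wz": 0}, {"fingers": -1, "tx": 0, "ty": 0, "tz": 0.003, "wx": 0, "wy": 0, "wz": 0}, {"fingers": -1, "tx": 0, "ty": 0, "tz": 0.003, "wx": 0, "wy": 0, "wz": 0}, {"fingers": -1, "tx": 0, "ty": 0, "tz": 0.003, "wx": 0, "wy": 0, "wz": 0}]'

```text
clock: 19.3
eef_pos: [0.468, -0.2406, 0.2755]
tcp_rot: [[-0.98, 0.2, -0.002], [0.2, 0.98, -0.0], [0.002, -0.001, -1.0]]
wrist_force: [-0.0, -1.0, 0.2]
opening: 0.0163
grip_force: 29.4
```

Request:
move_arm --increments '[{"fingers": -1, "tx": 0, "ty": 0, "tz": 0.0015, "wx": 0, "wy": 0, "wz": 0}, {"fingers": -1, "tx": 0, "ty": 0, "tz": 0.0015, "wx": 0, "wy": 0, "wz": 0}, {"fingers": -1, "tx": 0, "ty": 0, "tz": 0.0015, "wx": 0, "wy": 0, "wz": 0}]'

```text
clock: 19.68
eef_pos: [0.4681, -0.2407, 0.2753]
tcp_rot: [[-0.98, 0.2, -0.001], [0.2, 0.98, -0.0], [0.001, -0.001, -1.0]]
wrist_force: [-1.1, 0.4, 4.7]
opening: 0.0165
grip_force: 30.1
```

Contact. I'll open slightly, keeping the knob caged, and then look.

Request:
move_arm --increments '[{"fingers": -0.58, "tx": 0, "ty": 0, "tz": -0.0005, "wx": 0, "wy": 0, "wz": 0}, {"fingers": -0.52, "tx": 0, "ty": 0, "tz": -0.0005, "wx": 0, "wy": 0, "wz": 0}, {"fingers": -0.48, "tx": 0, "ty": 0, "tz": -0.0005, "wx": 0, "wy": 0, "wz": 0}, {"fingers": -0.44, "tx": 0, "ty": 0, "tz": -0.0005, "wx": 0, "wy": 0, "wz": 0}, {"fingers": -0.4, "tx": 0, "ty": 0, "tz": -0.0005, "wx": 0, "wy": 0, "wz": 0}, {"fingers": -0.4, "tx": 0, "ty": 0, "tz": -0.0005, "wx": 0, "wy": 0, "wz": 0}, {"fingers": -0.4, "tx": 0, "ty": 0, "tz": -0.0005, "wx": 0, "wy": 0, "wz": 0}, {"fingers": -0.4, "tx": 0, "ty": 0, "tz": -0.0005, "wx": 0, "wy": 0, "wz": 0}]'

```text
clock: 20.68
eef_pos: [0.468, -0.2407, 0.2751]
tcp_rot: [[-0.98, 0.2, -0.002], [0.2, 0.98, -0.0], [0.002, -0.001, -1.0]]
wrist_force: [-0.1, -0.2, -0.4]
opening: 0.0256
grip_force: 0.0
```

```bash
python3 - <<'E'
from h import *
s=status.state(); print(s['eef_pos'],s['clock'],s['wrist_force'],s['opening'])
c=cam('side'); d=cam('top'); np.savez('n.npz',t=d['img'],s=c['img'])
P=np.array([s['eef_pos'][0],s['eef_pos'][1],0])
ph=np.linspace(0,2*np.pi,90); r=np.c_[.04*np.cos(ph),.04*np.sin(ph),0*ph+.097]+P
ims=[]
for k,(u0,v0) in((c,(290,90)),(d,(345,185))):
    im=cv2.resize(k['img'][v0:v0+80,u0:u0+80,::-1],(390,390),interpolation=cv2.INTER_CUBIC)
    im2=im.copy(); cv2.polylines(im2,[((proj(k,r)-[u0,v0]+.5)*390/80).astype(int)],True,(0,255,0),1); ims.append(im2)
cv2.imwrite('pics/p5.png',np.hstack(ims))
E
```

```text
[ 0.4680092  -0.24065152  0.27511862] 20.675 [-0.09016511 -0.15011479 -0.43745183] 0.025561714234652748
```

View pics/p5.png

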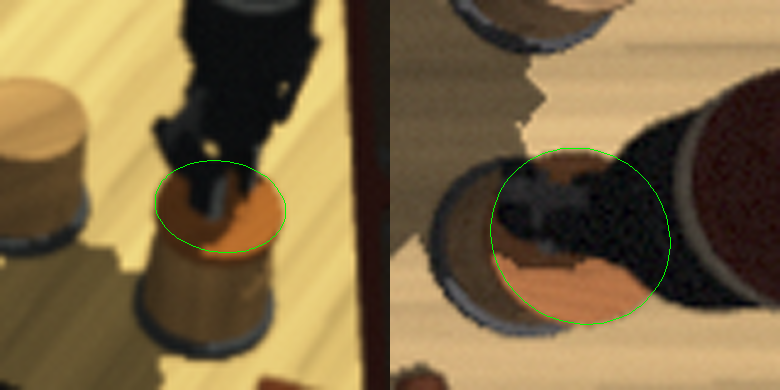

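The lid sits level on the dome, its outline on the predicted ring in both views and no force on the pads. I'll open wider and rise.

Request:
move_arm --increments '[{"fingers": -0.3, "tx": 0, "ty": 0, "tz": 0, "wx": 0, "wy": 0, "wz": 0}, {"fingers": -0.2, "tx": 0, "ty": 0, "tz": 0, "wx": 0, "wy": 0, "wz": 0}, {"fingers": 0, "tx": 0, "ty": 0, "tz": 0, "wx": 0, "wy": 0, "wz": 0}, {"fingers": 0.2, "tx": 0, "ty": 0, "tz": 0, "wx": 0, "wy": 0, "wz": 0}, {"fingers": 0.4, "tx": 0, "ty": 0, "tz": 0, "wx": 0, "wy": 0, "wz": 0}, {"fingers": 0.4, "tx": 0, "ty": 0, "tz": -0.02, "wx": 0, "wy": 0, "wz": 0}, {"fingers": 0.4, "tx": 0, "ty": 0, "tz": -0.06, "wx": 0, "wy": 0, "wz": 0}, {"fingers": 0.4, "tx": 0, "ty": 0, "tz": -0.12, "wx": 0, "wy": 0, "wz": 0}, {"fingers": 0.4, "tx": 0, "ty": 0, "tz": -0.2, "wx": 0, "wy": 0, "wz": 0}, {"fingers": 0.4, "tx": 0, "ty": 0, "tz": -0.3, "wx": 0, "wy": 0, "wz": 0}, {"fingers": 0.4, "tx": 0, "ty": 0, "tz": -0.4, "wx": 0, "wy": 0, "wz": 0}, {"fingers": 0.4, "tx": 0, "ty": 0, "tz": -0.4, "wx": 0, "wy": 0, "wz": 0}, {"fingers": 0.4, "tx": 0, "ty": 0, "tz": -0.4, "wx": 0, "wy": 0, "wz": 0}]'

```text
clock: 22.4
eef_pos: [0.4681, -0.2405, 0.435]
tcp_rot: [[-0.98, 0.2, -0.002], [0.2, 0.98, -0.0], [0.002, -0.001, -1.0]]
wrist_force: [-0.0, 0.7, -0.4]
opening: 0.0596
grip_force: 0.0
```

```bash
python3 - <<'E'
from h import *
s=status.state(); print(s['eef_pos'],s['clock'],s['wrist_force'])
c=cam('side'); d=cam('top')
for i in range(10): c2=cam('side')
D=np.abs(c2['img'].astype(int)-c['img'])[90:170,290:370]; print('motion px',(D.max(2)>40).sum(), D.mean())
ph=np.linspace(0,2*np.pi,90); r=np.c_[.468+.04*np.cos(ph),-.2405+.04*np.sin(ph),0*ph+.097]
ims=[]
for k,(u0,v0) in((c2,(290,90)),(d,(345,185))):
    im=cv2.resize(k['img'][v0:v0+80,u0:u0+80,::-1],(390,390),interpolation=cv2.INTER_CUBIC)
    cv2.polylines(im,[((proj(k,r)-[u0,v0]+.5)*390/80).astype(int)],True,(0,255,0),1); ims.append(im)
cv2.imwrite('pics/p6.png',np.hstack(ims))
E
```

```text
[ 0.46813059 -0.24051114  0.43497684] 22.4 [-0.03106447  0.71984059 -0.40370418]
motion px 2 0.716875
```

View pics/p6.png

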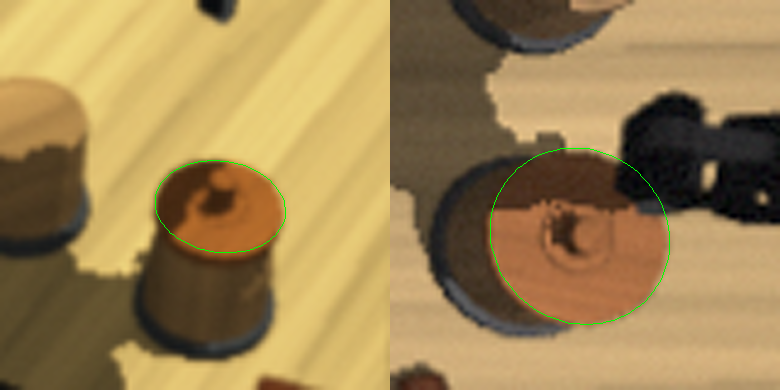

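The lid rests still and level with its knob up, and its rim matches the level ring in both views. I'm handing the job in.

```bash
python3 -c "
from workcell import manip; print(manip.hand_in())"
```

```text
the job is handed in; nothing more can be done
None
```

The lid was laid flat on the mat and let go, then set knob up on the round-topped stand, where the last pictures showed it level, centred and still; I've handed the job in, but no verdict came back.

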